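Change over the V-block stand and set the spindle flat-up

ROBOT

A 6-joint arm with a two-finger parallel gripper is mounted at the origin on a cart in front of the work surface, level with it; the furniture and walls round the work are solid. World frame = base frame: x ahead of the robot, y to its left, z up, the work surface at z = 0. Lengths are in m, angles in degrees, forces in N, time in s.
With the tool pointing down it reaches from about 0.4 to 0.825 m from the base axis. Payload 7 kg.
Tool frame: the origin (TCP) lies midway between the tips of the shut fingers; the grasp point (between the pads) lies r.grip_depth behind it (r.grip_depth is the distance from the TCP to the grasp point, in m); z points along the fingers, y is the line along which they close (so a half turn about z gives the same grasp; the last joint's range is limited). The gripper opens to 88 mm and grips with 3 to 60 N. Pads are 19 mm wide; open, the fingers measure 130 mm over their backs; the gripper's body (78 mm by 193 mm) begins 47 mm behind the grasp point.
Start: joints at [81.423, 20.546, 0.682, 0, -70.136, -16.507], TCP at [0.286, 0.611, 0.227] pointing down, gripper open.
Joint ranges: [-176.03, 176.03], [-82.01, 121.73], [-58.28, 71.71], [-173.87, 95.51], [-174.79, -0.11], [-173.66, 173.66]. Speed limits (degrees/s): [136.94, 136.94, 172.46, 180, 180, 180].

INTERFACE

Orientations are given as [roll, pitch, yaw] about the fixed x, y, z axes, in that order (R = Rz(yaw) Ry(pitch) Rx(roll)).
In Python, from plant import r, imaging, status gives the robot as it stands (r), with the cameras (imaging) and the readings (status).
- The arm moves only by the tool drive_effector, called after "Request:" in YAML: its name, and indented under it one key for each argument. Schema: {"type":"object","properties":{"moves":{"type":"array","items":{"type":"number"},"minItems":6,"maxItems":72},"finger_gap":{"type":"number"},"grip_n":{"type":"number"},"only":{"type":"string"},"quiet":{"type":"boolean"},"lines":{"type":"string"}},"required":["moves"],"additionalProperties":false}. moves is one flat list of numbers that holds 1 to 12 rows one after another, with no inner brackets; each row has 6 numbers: dx, dy, dz in m, then a rotation vector rx, ry, rz in degrees; each row is the pose to reach, as a shift and turn from the pose commanded when the call began, along the tool's axes at that moment; what a row does not reach only later rows make up. A row lasts 1/12 s, in which the tool goes at most 0.0417 m and 7.16 degrees, less where a joint would pass 70% of its speed; a pose out of reach is approached as far as the arm can. finger_gap is the finger opening in m, set as the call begins (left out keeps the last). The fingers move at their own pace and stop on an object; grip_n is the grip in N (left out, the last holds). Time passes only in rows, so rows that do not move let the fingers close. The tool returns the time, the measured TCP pose, the force, the opening and the grip force at its end. only (a regular expression) keeps the lines of the reply that match it, lines (a string "A,B") keeps lines A to B, and quiet returns only ok. Input that does not fit is refused with a message, and nothing moves.
- status.get_state(): the state, without advancing time (a new reading comes with each control period).
- imaging.capture(name): name is "scene" or "top" or "wrist"; returns a dict with "frame" (420x560x3 uint8, red, green, blue), "z_map" (420x560 float32, m along the optical axis (not along the pixel's ray), 0 where there is no reading), "fx", "fy", "cx", "cy" (pixels), "D" ([k1, k2, p1, p2, k3] as OpenCV has them; the pictures are not rectified), "cam_to_world" (4x4, takes a point from camera to world coordinates). Camera axes: x right, y down, z forward; pixel columns grow to the right and rows downward; lengths in m; the calibration is good to about 2 mm. A picture is of the moment at which its call begins.
- r.close_job(): hands the job in; it is judged then, once.
The state is a dict: "time_s": time; "joints": joint angles; "qd": joint speeds; "joint_torque": joint torques, N m; "tcp_pos": TCP position; "eef_rot": TCP orientation; "contact_force": force on the tool from outside, world axes, zero at the start; "moment": the same for the moment, N m; "gripper_width": finger opening in m; "gripper_force": force on a finger pad.
Only numpy, scipy, OpenCV 4.12 (cv2) and the standard library are available. Lean on these libraries where they do the work, as an engineer would, in place of code of your own. Each camera call takes 0.05 s, during which the arm holds its last target. There are 200 camera calls.

TASK

Take the plain bar out of the V-blocks and lay it in the empty notches of the wooden tray, then lay the flatted spindle in both V-blocks in its place, with its plain end close to (or against) the stand's end plate and its flatted end overhanging the open end. Roll the spindle in the Vs until the flat faces straight up, regripping as often as needed, and leave everything else where it stands.

Things in the scene. Friction and masses are not known exactly. Their poses are not given: they have to be found in the camera images.
- spindle: Grey steel round bar, 28 mm diameter, 190 mm long, about 0.35 kg; a flat is milled on its last 55 mm (D section), the other 135 mm are round. Origin on the axis at mid-length. z runs along the bar toward the flatted end; x is the flat's outward normal (x up = flat up). Starts in the tray's lane at x = -37.5 mm, flat 100 to 180 degrees away from up.
- spindle_flat (a point): Centre of the spindle's flat (24 mm wide, 55 mm long): 67.5 mm from the spindle's origin along its z and 7 mm from the axis along its x. Same axes as the spindle.
- plain_bar: Second grey steel round bar, also 28 mm diameter but only 140 mm long, without a flat, about 0.3 kg. Starts lying in the two Vs of the stand. Origin on its axis at mid-length; z along the bar.
- stand: Fixed V-block stand: base plate 78 x 225 x 8 mm (origin under its middle, z up, y along the Vs to the open end); two aluminium V-blocks at y = -55 and +35 mm, each 16 mm thick (along y), 52 mm wide, tops 88 mm above the desk, 90-degree Vs 16 mm deep; 74 mm clear between them down to the base plate. A 28 mm bar in the Vs has its axis at x = 0, 91.8 mm above the desk.
- stand_axis (a point): Point on the axis of a bar lying in the Vs, midway between the two V-blocks (y = -10 mm in the stand's frame, 91.8 mm above the desk). Same axes as the stand. Mind the arm: behind, from x = 0.72 m on and left of y = -0.28 m (world), a stack of crates half a metre tall stands on the desk.
- tray: Fixed low wooden bar tray, 180 x 150 mm board, 6 mm thick; origin under its middle. Its y axis points UP, z runs along its two lanes (away from the robot), x across them (to the robot's left). Lane axes at x = -37.5 mm (spindle) and +37.5 mm (empty). Each lane has two V-notched rests 55 mm either side of the middle, 14 mm thick, 48 mm wide, tops 26.5 mm above the desk.
- end_plate (a point): Centre of the inner face (facing +y) of the stand's upright steel end plate, at y = -84 mm in the stand's frame; plate 52 mm wide, 8 mm thick, top 104 mm above the desk. The spindle touching it with its plain end has its origin at y = +11 mm. Same axes as the stand.
- tray_empty (a point): Middle of the axis of a 28 mm bar lying in the tray's empty lane: x = +37.5 mm in the tray's frame, 33.8 mm above the desk (the same height in the other lane). Same axes as the tray.
- kiln_post: Bystander, to be left alone: pale square hollow kiln post, 38 x 38 x 76 mm, standing. Origin at the centre of its underside.
- wax_tin: Bystander, to be left alone: printed food tin, 76 mm across, 58 mm high. Origin at the centre of its underside.
- tile: Bystander, to be left alone: small L-shaped glaze test tile, 40 mm wide, 76 mm high. Origin at the centre of its underside.
- jar: Bystander, to be left alone: white glaze jar with a white screw lid, 72 mm across, 101 mm high. Origin at the centre of its underside.
- spray: Bystander, to be left alone: trigger spray bottle, 60 x 122 x 249 mm, the tallest loose thing. Origin at the centre of its underside.

How it is judged:
By the outcome, as a careful person would: the job done as asked, in the order asked, and still so for the second after the job is handed in, with the robot touching nothing.
It also fails if it takes over 72 s, if anything falls off the work surface, if the arm or the gripper's body presses on something with over 40 N, if the wrist force passes 120 N, or if a joint passes its speed limit or range.

## Working session

There is one attempt and no reset: what is moved stays moved. The work goes in short steps, Python scripts to look and compute and a tool call to move; the robot and the scene stay as the last step left them, time stands still between calls to the robot, and variables do not carry over. Pictures are saved under pics/ and viewed, at most 10 in all, crops included, and the job is handed in when it is done.

```bash
ls; mkdir -p pics; python3 - <<'E'
from plant import r, imaging, status
import cv2,numpy as np,pickle
s=status.get_state();print(s['tcp_pos'],s['eef_rot'],r.grip_depth,s['time_s'])
for n in ['scene','top','wrist']:
    c=imaging.capture(n);pickle.dump(c,open(f'pics/{n}0.pkl','wb'));cv2.imwrite(f'pics/{n}0.png',c['frame'][:,:,::-1])
    print(n,c['fx'],c['cx'],c['cy'],c['D']);print(np.round(c['cam_to_world'],3))
E
```

```text
pics
plant.py
[0.28596421 0.61089483 0.22560884] [ 1.79904167e+02 -7.29195673e-03 -2.50905179e+01] 0.0188 0.0
scene 508.19394681593366 278.0752624140059 204.5547142685329 [-0.03412775  0.          0.          0.          0.        ]
[[ 0.879 -0.303  0.367  0.133]
 [-0.476 -0.553  0.684 -1.055]
 [-0.004 -0.776 -0.63   0.863]
 [ 0.     0.     0.     1.   ]]
top 480.45636964092387 281.7614461441548 209.78266096035404 [-0.16381271  0.          0.          0.          0.        ]
[[ 0.003 -0.981  0.196  0.351]
 [-1.    -0.009 -0.028 -0.206]
 [ 0.03  -0.196 -0.98   1.122]
 [ 0.     0.     0.     1.   ]]
wrist 324.8814277041123 275.0807789899873 212.05883658106066 [-0.01008834  0.          0.          0.          0.        ]
[[-0.424 -0.877 -0.225  0.346]
 [-0.905  0.412  0.103  0.582]
 [ 0.002  0.247 -0.969  0.384]
 [ 0.     0.     0.     1.   ]]
```

View pics/top0.png

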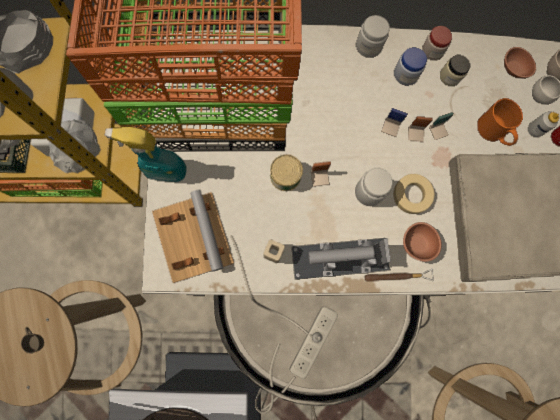

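View pics/scene0.png

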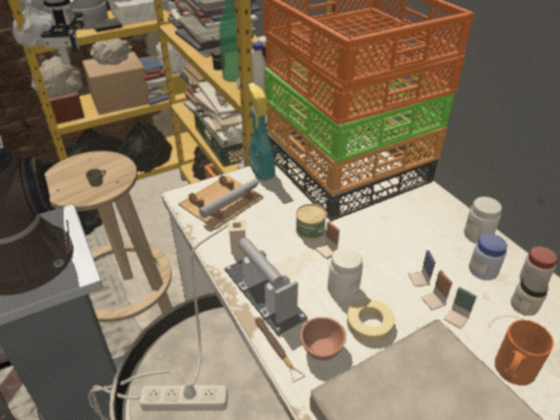

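Top view: tray around (192,235) with the spindle at (207,230); stand around (345,258) with the plain bar at (340,255). The kiln post is at (274,249), the tin at (286,172), the spray at (155,155), the tile at (321,172) and the jar at (375,185). Next: zoomed crops.

```bash
cat > h.py <<'E'
import numpy as np,cv2,pickle
def load(n): return pickle.load(open(f'pics/{n}.pkl','rb'))
def snap(cam,n):
    from plant import r, imaging, status
    c=imaging.capture(cam);pickle.dump(c,open(f'pics/{n}.pkl','wb'));return c
def K(c): return np.array([[c['fx'],0,c['cx']],[0,c['fy'],c['cy']],[0,0,1.]])
def rays(c,uv):
    p=cv2.undistortPoints(np.float64(uv).reshape(-1,1,2),K(c),np.float64(c['D'])).reshape(-1,2)
    return np.c_[p,np.ones(len(p))]
def plane(c,uv,z):
    M=c['cam_to_world'];d=rays(c,uv)@M[:3,:3].T;o=M[:3,3]
    return o+d*((z-o[2])/d[:,2])[:,None]
def cloud(c):
    h,w=c['z_map'].shape;u,v=np.meshgrid(np.arange(w),np.arange(h))
    M=c['cam_to_world'];P=rays(c,np.c_[u.ravel(),v.ravel()])*c['z_map'].reshape(-1,1)
    P=P@M[:3,:3].T+M[:3,3];P[c['z_map'].ravel()==0]=np.nan
    return P.reshape(h,w,3)
def proj(c,P):
    M=np.linalg.inv(c['cam_to_world']);P=np.atleast_2d(P)@M[:3,:3].T+M[:3,3]
    return cv2.projectPoints(P,np.zeros(3),np.zeros(3),K(c),np.float64(c['D']))[0].reshape(-1,2)
E
python3 - <<'E'
from h import *
t=load('top0');s=load('scene0')
a=cv2.resize(t['frame'][180:290,140:440],(800,293),interpolation=2)
b=cv2.resize(s['frame'][160:340,170:370],(333,300),interpolation=2)
w=cv2.resize(load('wrist0')['frame'],(400,300))
o=np.zeros((593,800,3),np.uint8);o[:293]=a;o[293:,:333]=b;o[293:,340:740]=w
cv2.imwrite('pics/z0.png',o[:,:,::-1])
P=cloud(t)
for n,(u,v) in dict(sp1=(197,195),sp2=(216,262),bar1=(312,257),bar2=(365,252),board=(185,235),post=(274,249),tin=(286,172),tile=(321,172),jar=(375,185),spray=(130,135),table=(240,200),crate=(280,145)).items(): print(n,P[v,u].round(3))
E
```

```text
sp1 [ 0.6   -0.042  0.042]
sp2 [ 0.445 -0.09   0.045]
bar1 [ 0.452 -0.3    0.105]
bar2 [ 0.463 -0.415  0.103]
board [ 0.511 -0.011  0.007]
post [ 0.481 -0.221 -0.004]
tin [ 0.652 -0.246  0.058]
tile [ 0.668 -0.333  0.007]
jar [ 0.613 -0.443  0.099]
spray [0.67  0.063 0.25 ]
table [ 0.598 -0.139 -0.002]
crate [ 0.723 -0.233  0.041]
```

View pics/z0.png

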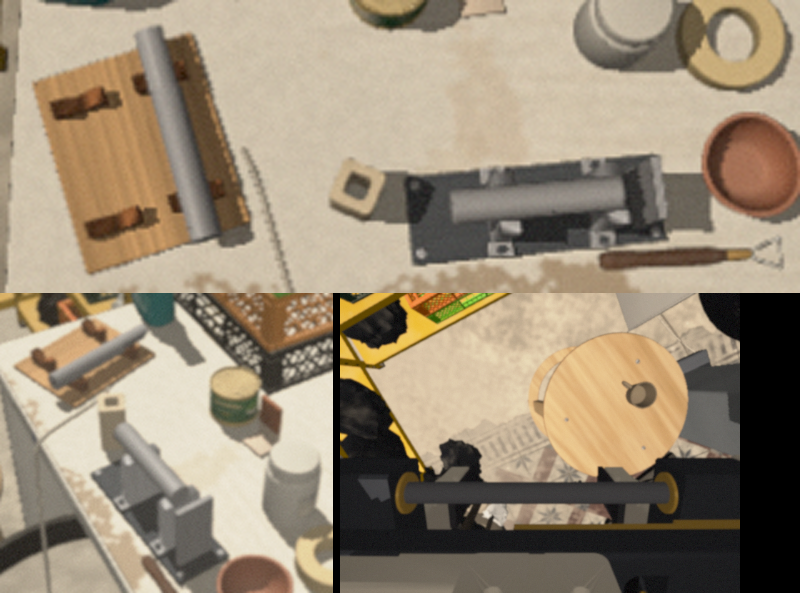

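Crop: the end plate is at the stand's right end, which is world −y. The open end points to +y, with the kiln post beyond it. Next I'll measure the bar axes from the top and scene depth.

```bash
cat >> h.py <<'E'
def bar(P,c0,c1,zlo,zhi,w=.03,ext=.06):
    "fit top ridge of a bar near segment c0-c1 (xy); returns centre, dir angle, length, and axis z"
    c0=np.array(c0);c1=np.array(c1);Q=P.reshape(-1,3);Q=Q[np.isfinite(Q[:,0])]
    for _ in range(4):
        d=c1-c0;L=np.linalg.norm(d);d/=L;n=np.array([-d[1],d[0]]);m=(c0+c1)/2
        a=(Q[:,:2]-m)@d;b=(Q[:,:2]-m)@n
        k=(abs(a)<L/2+ext)&(abs(b)<w)&(Q[:,2]>zlo)&(Q[:,2]<zhi);S=Q[k];a=a[k];b=b[k]
        # circle fit in the cross section
        A=np.c_[2*b,2*S[:,2],np.ones(k.sum()),2*a*b*0+a]
        p=np.polyfit(a,b,1);e=np.percentile(a,[.5,99.5])
        mid=m+d*e.mean()+n*np.polyval(p,e.mean());dd=d+n*p[0];dd/=np.linalg.norm(dd)
        h=(e[1]-e[0])/2;c0=mid-dd*h;c1=mid+dd*h;ext=.03
    return mid,dd,2*h,S,a,b
E
python3 - <<'E'
from h import *
for n in ['top0','scene0']:
    P=cloud(load(n))
    for nm,c0,c1,zl,zh in [('sp',(.445,-.09),(.6,-.042),.034,.06),('pb',(.452,-.3),(.463,-.415),.095,.112)]:
        m,d,L,S,a,b=bar(P,c0,c1,zl,zh,w=.02)
        print(n,nm,m.round(4),np.degrees(np.arctan2(d[1],d[0])).round(1),round(L,4),len(S))
        for lo in np.arange(-.1,.1,.02):
            k=(a>lo)&(a<lo+.02)
            if k.sum()>5: print('  %.2f n%d ztop %.4f b %.4f..%.4f'%(lo,k.sum(),np.percentile(S[k,2],95),b[k].min(),b[k].max()))
E
```

```text
top0 sp [ 0.5209 -0.0655] 17.4 0.1902 955
  -0.10 n90 ztop 0.0494 b -0.0134..0.0142
  -0.08 n106 ztop 0.0487 b -0.0126..0.0141
  -0.06 n106 ztop 0.0480 b -0.0133..0.0140
  -0.04 n103 ztop 0.0478 b -0.0138..0.0144
  -0.02 n103 ztop 0.0473 b -0.0134..0.0138
  0.00 n99 ztop 0.0475 b -0.0125..0.0137
  0.02 n97 ztop 0.0465 b -0.0134..0.0135
  0.04 n90 ztop 0.0457 b -0.0119..0.0132
  0.06 n92 ztop 0.0460 b -0.0117..0.0131
  0.08 n69 ztop 0.0462 b -0.0118..0.0124
top0 pb [ 0.4599 -0.3808] -85.1 0.1728 869
  -0.10 n41 ztop 0.1069 b -0.0128..0.0130
  -0.08 n111 ztop 0.1061 b -0.0132..0.0136
  -0.06 n112 ztop 0.1064 b -0.0131..0.0135
  -0.04 n115 ztop 0.1068 b -0.0129..0.0138
  -0.02 n109 ztop 0.1070 b -0.0129..0.0137
  0.00 n109 ztop 0.1067 b -0.0125..0.0138
  0.02 n111 ztop 0.1062 b -0.0130..0.0130
  0.04 n80 ztop 0.1056 b -0.0127..0.0135
  0.06 n26 ztop 0.1061 b -0.0183..0.0187
  0.08 n55 ztop 0.1066 b -0.0191..0.0185
scene0 sp [ 0.5206 -0.0704] 17.6 0.1902 502
  -0.10 n60 ztop 0.0475 b -0.0090..0.0178
  -0.08 n61 ztop 0.0478 b -0.0122..0.0115
  -0.06 n60 ztop 0.0474 b -0.0115..0.0179
  -0.04 n54 ztop 0.0468 b -0.0098..0.0128
  -0.02 n53 ztop 0.0463 b -0.0094..0.0154
  0.00 n48 ztop 0.0458 b -0.0093..0.0157
  0.02 n52 ztop 0.0452 b -0.0117..0.0168
  0.04 n41 ztop 0.0454 b -0.0090..0.0118
  0.06 n43 ztop 0.0451 b -0.0085..0.0151
  0.08 n30 ztop 0.0436 b -0.0078..0.0135
scene0 pb [ 0.4581 -0.3832] -84.1 0.173 696
  -0.10 n24 ztop 0.1047 b -0.0088..0.0154
  -0.08 n83 ztop 0.1052 b -0.0105..0.0148
  -0.06 n74 ztop 0.1050 b -0.0099..0.0143
  -0.04 n75 ztop 0.1052 b -0.0107..0.0153
  -0.02 n84 ztop 0.1053 b -0.0116..0.0150
  0.00 n86 ztop 0.1053 b -0.0112..0.0157
  0.02 n92 ztop 0.1054 b -0.0106..0.0138
  0.04 n80 ztop 0.1054 b -0.0112..0.0145
  0.06 n10 ztop 0.1028 b -0.0125..0.0198
  0.08 n88 ztop 0.1045 b -0.0195..0.0198
```

The spindle is about 3 mm lower at its far end, so the flatted end is probably far and facing down. The plain bar is centred near (0.458,-0.364). Now a helper to convert world targets to tool-axis rows.

```bash
cat >> h.py <<'E'
from scipy.spatial.transform import Rotation as Ro
def rel(p,rpy,base=None):
    "row for world TCP target from present pose"
    from plant import r, imaging, status
    s=status.get_state();p0,e0=(s['tcp_pos'],s['eef_rot']) if base is None else base
    R0=Ro.from_euler('xyz',e0,degrees=True);R1=Ro.from_euler('xyz',rpy,degrees=True)
    return np.round(np.r_[R0.inv().apply(np.array(p)-p0),(R0.inv()*R1).as_rotvec(degrees=True)],4)
E
python3 - <<'E'
from h import *
for p,y in [((.35,.5,.38),-35),((.45,.25,.40),-50),((.47,0,.40),-65),((.455,-.36,.30),-84.7)]: print(rel(p,(180,0,y)))
E
```

```text
[ 0.105   0.0736 -0.154   0.0695 -0.014   9.9108]
[ 3.01600e-01  2.57600e-01 -1.73800e-01  6.76000e-02 -2.31000e-02
  2.49108e+01]
[ 4.25700e-01  4.75600e-01 -1.73500e-01  6.48000e-02 -3.21000e-02
  3.99108e+01]
[ 5.64700e-01  8.07800e-01 -7.31000e-02  5.98000e-02 -4.38000e-02
  5.96108e+01]
```

Request:
drive_effector:
  moves: [0.02, 0.015, -0.03, 0, 0, 2, 0.04, 0.03, -0.06, 0, 0, 4, 0.06, 0.045, -0.09, 0, 0, 6, 0.08, 0.06, -0.12, 0, 0, 8, 0.105, 0.074, -0.154, 0, 0, 10, 0.13, 0.1, -0.16, 0, 0, 12, 0.16, 0.126, -0.17, 0, 0, 14, 0.19, 0.152, -0.172, 0, 0, 16, 0.215, 0.178, -0.172, 0, 0, 18, 0.245, 0.205, -0.172, 0, 0, 20, 0.27, 0.23, -0.172, 0, 0, 22, 0.3, 0.257, -0.172, 0, 0, 25]

```text
time_s: 1.15
tcp_pos: [0.4488, 0.2497, 0.3987]
eef_rot: [-180.0, 0.0, -50.1]
contact_force: [1.5, 0.4, -0.1]
gripper_width: 0.0871
gripper_force: 0.0
```

```bash
python3 - <<'E'
from h import *
for p,y in [((.47,0,.40),-65),((.455,-.36,.30),-84.7)]: print(rel(p,(180,0,y)))
E
```

```text
[ 2.053e-01  1.438e-01 -1.500e-03 -1.760e-02  2.460e-02  1.486e+01]
[ 4.721e-01  3.860e-01  9.830e-02 -1.320e-02  2.760e-02  3.456e+01]
```

Request:
drive_effector:
  moves: [0.033, 0.023, 0, 0, 0, 2.5, 0.066, 0.046, 0, 0, 0, 5, 0.1, 0.07, 0, 0, 0, 8, 0.133, 0.093, 0, 0, 0, 10, 0.167, 0.118, 0, 0, 0, 12, 0.2, 0.14, 0, 0, 0, 15, 0.225, 0.165, 0.01, 0, 0, 17, 0.25, 0.19, 0.02, 0, 0, 19, 0.28, 0.215, 0.03, 0, 0, 21, 0.31, 0.24, 0.04, 0, 0, 23, 0.34, 0.265, 0.05, 0, 0, 25, 0.37, 0.29, 0.06, 0, 0, 27]

```text
time_s: 2.15
tcp_pos: [0.4632, -0.2204, 0.3382]
eef_rot: [-180.0, -0.0, -77.2]
contact_force: [0.7, 0.3, -1.2]
gripper_width: 0.0874
gripper_force: 0.0
```

Request:
drive_effector:
  moves: [0.03, 0.02, 0.01, 0, 0, 2, 0.055, 0.04, 0.02, 0, 0, 4, 0.08, 0.064, 0.03, 0, 0, 6, 0.105, 0.08, 0.037, 0, 0, 7.5, 0.105, 0.08, 0.037, 0, 0, 7.5, 0.105, 0.08, 0.037, 0, 0, 7.5]

```text
time_s: 2.65
tcp_pos: [0.4082, -0.3398, 0.3006]
eef_rot: [179.9, 0.1, -84.8]
contact_force: [0.1, 0.5, 0.4]
gripper_width: 0.0879
gripper_force: 0.0
```

```bash
python3 - <<'E'
from h import *
c=snap('wrist','w1');cv2.imwrite('pics/w1.png',c['frame'][:,:,::-1])
P=cloud(c)
m,d,L,S,a,b=bar(P,(.452,-.3),(.463,-.415),.097,.115,w=.02)
print(m,np.degrees(np.arctan2(d[1],d[0])),L,np.percentile(S[:,2],[50,95,99]))
print(np.histogram(a,bins=np.arange(-.1,.1,.01)))
E
```

```text
[ 0.45964066 -0.38147138] -84.49818591115445 0.17186397998244535 [0.10368419 0.10591436 0.10670883]
(array([  0, 126, 190, 189, 189, 201, 198, 210, 212, 205, 230, 208, 233,
       233, 237,  67,   0,  80, 270]), array([-1.00000000e-01, -9.00000000e-02, -8.00000000e-02, -7.00000000e-02,
       -6.00000000e-02, -5.00000000e-02, -4.00000000e-02, -3.00000000e-02,
       -2.00000000e-02, -1.00000000e-02, -5.55111512e-17,  1.00000000e-02,
        2.00000000e-02,  3.00000000e-02,  4.00000000e-02,  5.00000000e-02,
        6.00000000e-02,  7.00000000e-02,  8.00000000e-02,  9.00000000e-02]))
```

View pics/w1.png

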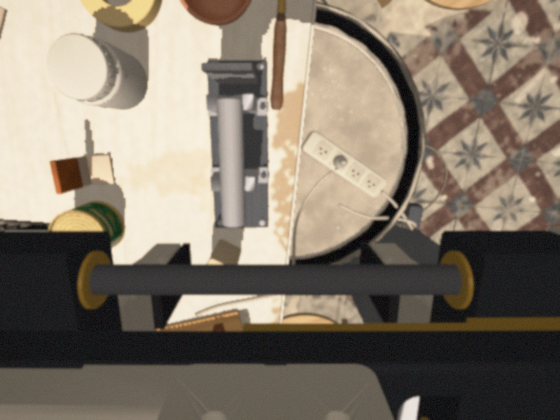

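Wrist view: the bar runs from (231,97) to (232,225) between the V-blocks, with the plate at the top near (235,68). The post shows just below the open end, at (222,255). All three cameras agree on the bar's axis. Next: V-block positions and the grasp move.

```bash
python3 - <<'E'
from h import *
for n in ['w1','top0']:
    P=cloud(load(n)).reshape(-1,3);P=P[np.isfinite(P[:,0])]
    th=np.radians(-84.7);d=np.array([np.cos(th),np.sin(th)]);nn=np.array([-d[1],d[0]])
    q=P[:,:2]-[.4595,-.3815];a=q@d;b=q@nn
    k=(abs(b)>.017)&(abs(b)<.027)&(P[:,2]>.08)&(P[:,2]<.11)
    print(n,np.histogram(a[k],bins=np.arange(-.09,.1,.006)))
    k=(abs(b)<.03)&(P[:,2]>.1)&(P[:,2]<.11)&(a>.055);print(a[k].min(),a[k].max(),np.median(b[k]))
for p in [(.4589,-.375,.20),(.4589,-.375,.073)]: print(rel(p,(180,0,-84.7)))
E
```

```text
w1 (array([  0,   0,   0,   0,   0,   0,   9,  75,  74,  60,   0,   0,   0,
         0,   0,   0,   0,   0,   0,   0,   0,  13, 102,  99,  51,   0,
         0,   0, 161,  45,   0]), array([-9.00000000e-02, -8.40000000e-02, -7.80000000e-02, -7.20000000e-02,
       -6.60000000e-02, -6.00000000e-02, -5.40000000e-02, -4.80000000e-02,
       -4.20000000e-02, -3.60000000e-02, -3.00000000e-02, -2.40000000e-02,
       -1.80000000e-02, -1.20000000e-02, -6.00000000e-03,  8.32667268e-17,
        6.00000000e-03,  1.20000000e-02,  1.80000000e-02,  2.40000000e-02,
        3.00000000e-02,  3.60000000e-02,  4.20000000e-02,  4.80000000e-02,
        5.40000000e-02,  6.00000000e-02,  6.60000000e-02,  7.20000000e-02,
        7.80000000e-02,  8.40000000e-02,  9.00000000e-02,  9.60000000e-02]))
0.07848189026136883 0.08617139594597993 0.0007399197104933738
top0 (array([ 0,  0,  0,  0,  0,  0,  5, 22, 21, 14,  0,  0,  0,  0,  0,  0,  0,
        0,  0,  0,  0,  2, 27, 20, 15,  0,  0, 13, 31,  7,  0]), array([-9.00000000e-02, -8.40000000e-02, -7.80000000e-02, -7.20000000e-02,
       -6.60000000e-02, -6.00000000e-02, -5.40000000e-02, -4.80000000e-02,
       -4.20000000e-02, -3.60000000e-02, -3.00000000e-02, -2.40000000e-02,
       -1.80000000e-02, -1.20000000e-02, -6.00000000e-03,  8.32667268e-17,
        6.00000000e-03,  1.20000000e-02,  1.80000000e-02,  2.40000000e-02,
        3.00000000e-02,  3.60000000e-02,  4.20000000e-02,  4.80000000e-02,
        5.40000000e-02,  6.00000000e-02,  6.60000000e-02,  7.20000000e-02,
        7.80000000e-02,  8.40000000e-02,  9.00000000e-02,  9.60000000e-02]))
0.07721522831907827 0.08658927774453509 0.0009033311881660326
[ 0.0404 -0.0465  0.1012  0.0369  0.0222  0.0293]
[ 0.0404 -0.0466  0.2282  0.0369  0.0222  0.0293]
```

Request:
drive_effector:
  moves: [0.02, -0.023, 0.03, 0, 0, 0, 0.04, -0.0465, 0.06, 0, 0, 0, 0.0404, -0.0465, 0.1, 0, 0, 0, 0.0404, -0.0465, 0.13, 0, 0, 0, 0.0404, -0.0465, 0.16, 0, 0, 0, 0.0404, -0.0465, 0.185, 0, 0, 0, 0.0404, -0.0465, 0.205, 0, 0, 0, 0.0404, -0.0465, 0.22, 0, 0, 0, 0.0404, -0.0465, 0.2282, 0, 0, 0, 0.0404, -0.0465, 0.2282, 0, 0, 0]

```text
time_s: 3.53
tcp_pos: [0.4593, -0.3732, 0.0718]
eef_rot: [179.9, 0.1, -84.5]
contact_force: [-0.5, 1.4, 0.1]
gripper_width: 0.0873
gripper_force: 0.0
```

Request:
drive_effector:
  moves: [0, 0, 0, 0, 0, 0, 0, 0, 0, 0, 0, 0, 0, 0, 0, 0, 0, 0, 0, 0, 0, 0, 0, 0, 0, 0, 0, 0, 0, 0, 0, 0, 0, 0, 0, 0, 0, 0, 0, 0, 0, 0]
  finger_gap: 0.02
  grip_n: 40

```text
time_s: 4.12
tcp_pos: [0.4596, -0.3747, 0.0737]
eef_rot: [-180.0, -0.0, -84.6]
contact_force: [-0.9, 0.9, 0.1]
gripper_width: 0.0466
gripper_force: 0.0
```

Request:
drive_effector:
  moves: [0, 0, 0, 0, 0, 0, 0, 0, 0, 0, 0, 0, 0, 0, 0, 0, 0, 0, 0, 0, 0, 0, 0, 0, 0, 0, 0, 0, 0, 0, 0, 0, 0, 0, 0, 0]
  finger_gap: 0.02
  grip_n: 40

```text
time_s: 4.62
tcp_pos: [0.4605, -0.3748, 0.0736]
eef_rot: [-179.9, -0.0, -84.6]
contact_force: [4.8, 0.3, -0.1]
gripper_width: 0.0272
gripper_force: 40.0
```

```bash
python3 - <<'E'
from h import *
# tray geometry: spindle axis from top/scene; empty lane 75 mm to the left
P=cloud(load('top0')).reshape(-1,3);P=P[np.isfinite(P[:,0])]
th=np.radians(17.4);d=np.array([np.cos(th),np.sin(th)]);n=np.array([-d[1],d[0]])
for src in ['top0','scene0']:
    P=cloud(load(src)).reshape(-1,3);P=P[np.isfinite(P[:,0])]
    q=P[:,:2]-[.5209,-.0675];a=q@d;b=q@n
    k=(abs(a)<.12)&(b>.03)&(b<.13)&(P[:,2]>.02)&(P[:,2]<.03)
    print(src,'rest a',np.histogram(a[k],bins=np.arange(-.08,.09,.01))[0]);
    for s in (-1,1):
        kk=k&(a*s>.03);print(s,'a med',np.median(a[kk]),'b range',np.percentile(b[kk],[1,99]),kk.sum())
    k=(abs(a)<.13)&(abs(b)<.14)&(P[:,2]>.003)&(P[:,2]<.0095);print('board a',np.percentile(a[k],[.5,99.5]),'b',np.percentile(b[k],[.5,99.5]))
E
```

```text
top0 rest a [ 0 22 67  6  0  0  0  0  0  0  0  0 18 54 13  0]
-1 a med -0.05678103031014621 b range [0.05455772 0.10224678] 95
1 a med 0.055041708401371424 b range [0.05692116 0.10291686] 85
board a [-0.12291725  0.11990569] b [-0.13223777  0.12347521]
scene0 rest a [ 0 20 30  4  0  0  0  0  0  0  0  0 16 24  6  0]
-1 a med -0.05759864224070029 b range [0.05197643 0.1006192 ] 54
1 a med 0.0518449196015983 b range [0.05303878 0.10375883] 46
board a [-0.12323242  0.08874912] b [-0.13256577  0.11558315]
```

Request:
drive_effector:
  moves: [0, 0, -0.01, 0, 0, 0, 0, 0, -0.03, 0, 0, 0, 0, 0, -0.06, 0, 0, 0, 0, 0, -0.09, 0, 0, 0, 0, 0, -0.12, 0, 0, 0, 0, 0, -0.15, 0, 0, 0, 0, 0, -0.18, 0, 0, 0, 0, 0, -0.2, 0, 0, 0, 0, 0, -0.21, 0, 0, 0, 0, 0, -0.21, 0, 0, 0]

```text
time_s: 5.45
tcp_pos: [0.4595, -0.3749, 0.2856]
eef_rot: [-179.9, -0.1, -84.6]
contact_force: [-0.5, -0.6, -1.9]
gripper_width: 0.027
gripper_force: 40.0
```

```bash
python3 - <<'E'
from h import *
for p,y in [((.455,-.2,.30),-35),((.40,.01,.30),17.8)]: print(rel(p,(180,0,y)))
E
```

```text
[-1.74500e-01 -1.20000e-02 -1.46000e-02 -8.04000e-02 -1.32700e-01
 -4.95931e+01]
[-3.887000e-01  2.290000e-02 -1.500000e-02 -1.450000e-02 -1.718000e-01
 -1.023931e+02]
```

Request:
drive_effector:
  moves: [-0.015, 0, -0.002, 0, 0, -5, -0.04, 0, -0.004, 0, 0, -11, -0.065, 0, -0.006, 0, 0, -18, -0.09, 0, -0.008, 0, 0, -25, -0.12, 0, -0.01, 0, 0, -32, -0.145, 0, -0.012, 0, 0, -39, -0.175, 0, -0.015, 0, 0, -46, -0.205, 0.003, -0.015, 0, 0, -53, -0.235, 0.006, -0.015, 0, 0, -60, -0.265, 0.009, -0.015, 0, 0, -67, -0.295, 0.012, -0.015, 0, 0, -74, -0.325, 0.015, -0.015, 0, 0, -81]

```text
time_s: 6.45
tcp_pos: [0.412, -0.0515, 0.2963]
eef_rot: [180.0, 0.2, -3.3]
contact_force: [1.1, 1.1, -1.8]
gripper_width: 0.0269
gripper_force: 40.0
```

Request:
drive_effector:
  moves: [-0.005, 0.02, 0, 0, 0, -5, -0.01, 0.04, 0, 0, 0, -11, -0.015, 0.055, 0, 0, 0, -16, -0.018, 0.06, 0, 0, 0, -20, -0.018, 0.06, 0, 0, 0, -21.4, -0.018, 0.06, 0, 0, 0, -21.4, -0.018, 0.06, 0, 0, 0, -21.4]

```text
time_s: 7.03
tcp_pos: [0.3918, -0.111, 0.2974]
eef_rot: [-180.0, 0.1, 17.7]
contact_force: [0.6, 0.2, -2.4]
gripper_width: 0.0271
gripper_force: 40.0
```

```bash
python3 - <<'E'
from h import *
c=snap('wrist','w2');cv2.imwrite('pics/w2.png',c['frame'][:,:,::-1])
E
```

```text
(no output)
```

View pics/w2.png

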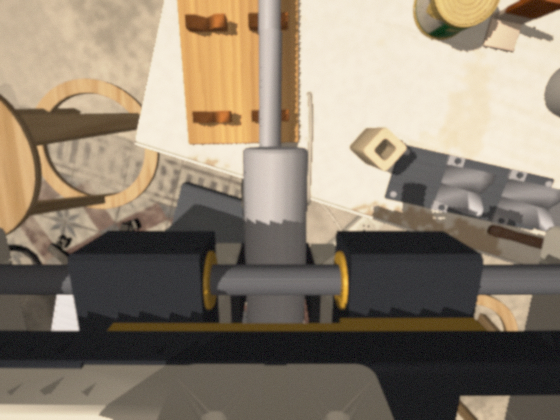

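The held bar is in front at (275,230). Beyond it lie the tray's left-lane rests at (206,22) and (212,117), and the spindle at (270,75). Next: locate the empty lane's rests.

```bash
python3 - <<'E'
from h import *
c=load('w2');P=cloud(c)
hsv=cv2.cvtColor(c['frame'],cv2.COLOR_RGB2HSV)
th=np.radians(17.6);d=np.array([np.cos(th),np.sin(th)]);n=np.array([-d[1],d[0]])
Q=P.reshape(-1,3);Q=Q[np.isfinite(Q[:,0])];q=Q[:,:2]-[.5209,-.0675];a=q@d;b=q@n
cs=[]
for s in (-1,1):
    k=(abs(a-.055*s)<.015)&(b>.045)&(b<.115)&(Q[:,2]>.021)&(Q[:,2]<.032)
    print(s,k.sum(),'a',np.percentile(a[k],[2,98]),'b',np.percentile(b[k],[1,99]),'z95',np.percentile(Q[k,2],95))
    # V valley: min z over b
    k2=(abs(a-.055*s)<.005)&(b>.055)&(b<.1)&(Q[:,2]>.008)
    for lo in np.arange(.055,.1,.005):
        kk=k2&(b>lo)&(b<lo+.005)
        if kk.sum(): print('   %.3f %.4f'%(lo+.0025,np.median(Q[kk,2])),end='')
    print()
m,dd,L,S,_,_=bar(P,(.445,-.09),(.6,-.042),.036,.06,w=.02)
print('spindle',m,np.degrees(np.arctan2(dd[1],dd[0])),L)
# held bar ends
k=(Q[:,2]>.2)&(Q[:,2]<.36)&(abs(b+0.0)<.06);print(a[k].min() if k.any() else 0, np.percentile(a[k],[1,50,99]))
E
```

```text
-1 316 a [-0.06237473 -0.04891178] b [0.05403655 0.10150028] z95 0.0275108487962146
   0.058 0.0261   0.062 0.0264   0.068 0.0246   0.072 0.0195   0.077 0.0151   0.082 0.0182   0.087 0.0234   0.092 0.0263   0.097 0.0265
1 397 a [0.04776547 0.06206858] b [0.05637671 0.10406914] z95 0.027413070810603023
   0.058 0.0253   0.062 0.0266   0.068 0.0254   0.072 0.0211   0.077 0.0166   0.082 0.0151   0.087 0.0207   0.092 0.0250   0.097 0.0263
spindle [ 0.50992692 -0.06795107] 17.27911398895053 0.1612857948355405
-0.16099417910950078 [-0.1540124  -0.11393917 -0.07832515]
```

```bash
python3 - <<'E'
from h import *
for p in [(.5066,.0108,.20),(.5066,.0108,.0165)]: print(rel(p,(180,0,18.6)))
E
```

```text
[ 0.1463 -0.0811  0.0975 -0.0231  0.0716 -0.9008]
[ 0.1465 -0.081   0.281  -0.0231  0.0716 -0.9008]
```

Request:
drive_effector:
  moves: [0.01, -0.01, 0.005, 0, 0, -0.5, 0.03, -0.025, 0.02, 0, 0, -0.9, 0.06, -0.04, 0.04, 0, 0, -0.9, 0.09, -0.055, 0.06, 0, 0, -0.9, 0.12, -0.07, 0.08, 0, 0, -0.9, 0.14, -0.08, 0.1, 0, 0, -0.9, 0.1465, -0.081, 0.12, 0, 0, -0.9, 0.1465, -0.081, 0.15, 0, 0, -0.9, 0.1465, -0.081, 0.18, 0, 0, -0.9, 0.1465, -0.081, 0.21, 0, 0, -0.9, 0.1465, -0.081, 0.23, 0, 0, -0.9, 0.1465, -0.081, 0.245, 0, 0, -0.9]

```text
time_s: 8.08
tcp_pos: [0.5057, 0.0108, 0.0507]
eef_rot: [180.0, 0.2, 18.6]
contact_force: [-0.5, -0.4, -2.6]
gripper_width: 0.0269
gripper_force: 40.0
```

Request:
drive_effector:
  moves: [0, 0, 0, 0, 0, 0, 0, 0, 0.005, 0, 0, 0, 0, 0, 0.015, 0, 0, 0, 0, 0, 0.023, 0, 0, 0, 0, 0, 0.03, 0, 0, 0, 0, 0, 0.035, 0, 0, 0, 0, 0, 0.035, 0, 0, 0]

```text
time_s: 8.67
tcp_pos: [0.5067, 0.0107, 0.0177]
eef_rot: [-180.0, 0.0, 18.7]
contact_force: [0.5, 0.6, -1.9]
gripper_width: 0.027
gripper_force: 40.0
```

```bash
python3 - <<'E'
from h import *
print(rel((.5066,.0108,.0165),(180,0,18.6)))
E
```

```text
[-0.000e+00 -1.000e-04  1.200e-03 -4.000e-04  3.920e-02  1.092e-01]
```

Lower slightly, open to 50 mm and lift.

Request:
drive_effector:
  moves: [0, 0, 0.0015, 0, 0, 0, 0, 0, 0.002, 0, 0, 0, 0, 0, 0.002, 0, 0, 0]

```text
time_s: 8.92
tcp_pos: [0.507, 0.0108, 0.0172]
eef_rot: [180.0, -0.0, 18.7]
contact_force: [-3.5, 1.0, 5.2]
gripper_width: 0.0268
gripper_force: 40.0
```

Request:
drive_effector:
  moves: [0, 0, 0, 0, 0, 0, 0, 0, 0, 0, 0, 0, 0, 0, 0, 0, 0, 0, 0, 0, 0, 0, 0, 0, 0, 0, 0, 0, 0, 0]
  finger_gap: 0.05

```text
time_s: 9.33
tcp_pos: [0.5071, 0.0108, 0.0165]
eef_rot: [180.0, -0.0, 18.7]
contact_force: [-0.1, -0.4, 0.1]
gripper_width: 0.0489
gripper_force: 0.0
```

Request:
drive_effector:
  moves: [0, 0, -0.01, 0, 0, 0, 0, 0, -0.03, 0, 0, 0, 0, 0, -0.06, 0, 0, 0, 0, 0, -0.1, 0, 0, 0, 0, 0, -0.14, 0, 0, 0, -0.03, 0.02, -0.17, 0, 0, 0, -0.07, 0.04, -0.19, 0, 0, 0, -0.1, 0.06, -0.19, 0, 0, 0, -0.11, 0.07, -0.19, 0, 0, 0, -0.11, 0.07, -0.19, 0, 0, 0, -0.11, 0.07, -0.19, 0, 0, 0]

```text
time_s: 10.25
tcp_pos: [0.4247, -0.0916, 0.2076]
eef_rot: [180.0, -0.1, 18.6]
contact_force: [0.9, -0.1, 0.2]
gripper_width: 0.0503
gripper_force: 0.0
```

```bash
python3 - <<'E'
from h import *
c=snap('wrist','w3');cv2.imwrite('pics/w3.png',c['frame'][:,:,::-1])
P=cloud(c)
for s,nm in (('w3','w'),('top','top3')):
    if s=='top': P=cloud(snap('top','top3'))
    for c0,c1 in [((.445,-.09),(.6,-.042)),((.43,-.015),(.563,.030))]:
        m,dd,L,S,a,b=bar(P,c0,c1,.036,.056,w=.02)
        print(nm,m.round(4),np.degrees(np.arctan2(dd[1],dd[0])).round(2),L.round(4),[ (round(lo,2),round(np.percentile(S[(a>lo)&(a<lo+.02),2],95),4), np.percentile(b[(a>lo)&(a<lo+.02)],[1,99]).round(4)) for lo in (-.08,-.06,-.03,0,.03,.05,.07) if ((a>lo)&(a<lo+.02)).sum()>5])
E
```

```text
w [ 0.5124 -0.0669] 17.34 0.1708 [(-0.08, np.float64(0.0484), array([-0.0132,  0.0133])), (-0.06, np.float64(0.0481), array([-0.0133,  0.013 ])), (-0.03, np.float64(0.0473), array([-0.0127,  0.0129])), (0, np.float64(0.0465), array([-0.0132,  0.0125])), (0.03, np.float64(0.0458), array([-0.0128,  0.0121])), (0.05, np.float64(0.0455), array([-0.0118,  0.0123])), (0.07, np.float64(0.045), array([-0.012 ,  0.0125]))]
w [0.4958 0.006 ] 18.79 0.1385 [(-0.08, np.float64(0.0478), array([-0.0116,  0.0146])), (-0.06, np.float64(0.0478), array([-0.0117,  0.0145])), (-0.03, np.float64(0.0478), array([-0.0116,  0.0145])), (0, np.float64(0.0479), array([-0.0116,  0.0147])), (0.03, np.float64(0.0478), array([-0.0116,  0.0146])), (0.05, np.float64(0.0476), array([-0.0117,  0.0145])), (0.07, np.float64(0.0459), array([-0.007 , -0.0016]))]
top3 [ 0.5809 -0.0505] 27.42 0.0695 [(-0.03, np.float64(0.0464), array([-0.0058,  0.0066])), (0, np.float64(0.0459), array([-0.0103,  0.0109])), (0.03, np.float64(0.0446), array([-0.0126,  0.0104]))]Traceback (most recent call last):
  File "<stdin>", line 7, in <module>
  File "h.py", line 30, in bar
    p=np.polyfit(a,b,1);e=np.percentile(a,[.5,99.5])
    raise TypeError("expected non-empty vector for x")
TypeError: expected non-empty vector for x
```

View pics/w3.png

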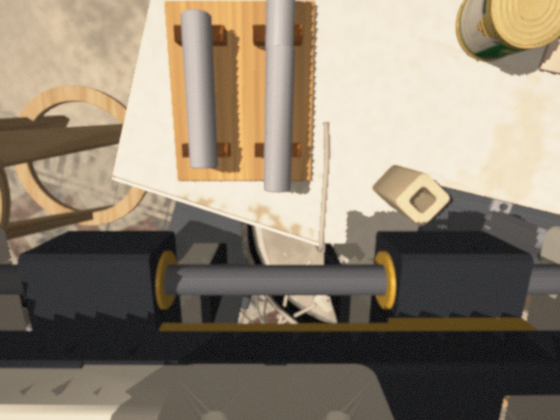

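Plain bar is well seated at (0.496,0.006), 18.8° and level. There is a shade step on the spindle at about (281,45), so the flatted end is far. From its lean (2.5 mm down, 2.5 mm to the right) the flat points right-down, about 116 or 154° from up. The roll needed is therefore negative about the bar's z. Next: turn the wrist for the pick.

Request:
drive_effector:
  moves: [0, 0, 0, 0, 0, 5, 0, 0, 0, 0, 0, 12, 0, 0, 0, 0, 0, 19, 0, 0, 0, 0, 0, 26, 0, 0, 0, 0, 0, 33, 0, 0, 0, 0, 0, 40, 0, 0, 0, 0, 0, 47, 0, 0, 0, 0, 0, 54, 0, 0, 0, 0, 0, 61, 0, 0, 0, 0, 0, 68, 0, 0, 0, 0, 0, 75, 0, 0, 0, 0, 0, 82]

```text
time_s: 11.35
tcp_pos: [0.4257, -0.0901, 0.206]
eef_rot: [179.9, 0.0, -63.6]
contact_force: [-0.3, 0.8, -0.4]
gripper_width: 0.05
gripper_force: 0.0
```

Request:
drive_effector:
  moves: [0, 0, 0, 0, 0, 7, 0, 0, 0, 0, 0, 14, 0, 0, 0, 0, 0, 21, 0, 0, 0, 0, 0, 28, 0, 0, 0, 0, 0, 35, 0, 0, 0, 0, 0, 42, 0, 0, 0, 0, 0, 49, 0, 0, 0, 0, 0, 56, 0, 0, 0, 0, 0, 63, 0, 0, 0, 0, 0, 70, 0, 0, 0, 0, 0, 77, 0, 0, 0, 0, 0, 84]

```text
time_s: 12.35
tcp_pos: [0.4257, -0.0901, 0.2061]
eef_rot: [180.0, -0.1, -147.6]
contact_force: [-0.7, 0.7, -0.2]
gripper_width: 0.0502
gripper_force: 0.0
```

```bash
python3 - <<'E'
from h import *
for z in (.08,.0150): print(rel((.4992,-.0718,z),(180,0,-162.7)))
E
```

```text
[-7.20000e-02 -2.40000e-02  1.26000e-01  8.40000e-03 -6.51000e-02
  1.51426e+01]
[-7.20000e-02 -2.41000e-02  1.91000e-01  8.40000e-03 -6.51000e-02
  1.51426e+01]
```

Request:
drive_effector:
  moves: [-0.02, -0.008, 0.02, 0, 0, 5, -0.045, -0.016, 0.05, 0, 0, 10, -0.072, -0.024, 0.08, 0, 0, 15, -0.072, -0.024, 0.11, 0, 0, 15.1, -0.072, -0.024, 0.135, 0, 0, 15.1, -0.072, -0.024, 0.155, 0, 0, 15.1, -0.072, -0.024, 0.17, 0, 0, 15.1, -0.072, -0.024, 0.182, 0, 0, 15.1, -0.072, -0.024, 0.19, 0, 0, 15.1, -0.072, -0.024, 0.191, 0, 0, 15.1]

```text
time_s: 13.18
tcp_pos: [0.498, -0.0717, 0.0135]
eef_rot: [180.0, -0.2, -162.3]
contact_force: [0.2, -0.1, -0.3]
gripper_width: 0.0498
gripper_force: 0.0
```

Request:
drive_effector:
  moves: [0, 0, 0, 0, 0, 0, 0, 0, 0, 0, 0, 0, 0, 0, 0, 0, 0, 0, 0, 0, 0, 0, 0, 0, 0, 0, 0, 0, 0, 0, 0, 0, 0, 0, 0, 0, 0, 0, 0, 0, 0, 0]
  finger_gap: 0.02
  grip_n: 45

```text
time_s: 13.77
tcp_pos: [0.4989, -0.0704, 0.0163]
eef_rot: [179.9, 0.1, -162.4]
contact_force: [-5.4, 15.1, 5.2]
gripper_width: 0.0271
gripper_force: 45.0
```

Request:
drive_effector:
  moves: [0, 0, -0.01, 0, 0, 0, 0, 0, -0.03, 0, 0, 0, 0, 0, -0.06, 0, 0, 0, 0, 0, -0.1, 0, 0, 0, 0, 0, -0.14, 0, 0, 0, 0, 0, -0.18, 0, 0, 0, 0, 0, -0.21, 0, 0, 0, 0, 0, -0.22, 0, 0, 0, 0, 0, -0.22, 0, 0, 0]

```text
time_s: 14.52
tcp_pos: [0.4998, -0.0721, 0.2388]
eef_rot: [-180.0, 0.4, -162.4]
contact_force: [0.6, 0.0, -4.3]
gripper_width: 0.0269
gripper_force: 45.0
```

```bash
cat >> h.py <<'E'
def grip(G,tilt,yaw=-84.7,depth=.0178):
    "TCP pose with bar axis at G, tool leaned by tilt about its x"
    R=Ro.from_euler('xyz',[180,0,yaw],degrees=True)*Ro.from_euler('x',tilt,degrees=True)
    return np.array(G)+depth*R.as_matrix()[:,2],R.as_euler('xyz',degrees=True)
E
python3 - <<'E'
from h import *
for G,t,y in [((.49,-.2,.26),0,-130),((.4598,-.3844,.25),0,-84.7)]: print(rel(*grip(G,t,y)))
E
```

```text
[ 4.81000e-02 -1.18900e-01 -3.60000e-03 -1.44600e-01  3.38400e-01
 -3.23888e+01]
[ 1.32700e-01 -2.85500e-01  6.00000e-03 -2.81300e-01  2.73700e-01
 -7.76887e+01]
```

Request:
drive_effector:
  moves: [0.006, -0.014, 0, 0, 0, -4, 0.015, -0.035, 0, 0, 0, -10, 0.024, -0.058, -0.002, 0, 0, -16, 0.033, -0.082, -0.003, 0, 0, -22, 0.042, -0.106, -0.003, 0, 0, -28.5, 0.053, -0.13, -0.003, 0, 0, -35, 0.065, -0.156, 0, 0, 0, -42, 0.079, -0.182, 0, 0, 0, -49, 0.093, -0.21, 0, 0, 0, -56, 0.107, -0.238, 0.002, 0, 0, -63, 0.12, -0.262, 0.004, 0, 0, -70, 0.128, -0.277, 0.005, 0, 0, -75]

```text
time_s: 15.52
tcp_pos: [0.4585, -0.3765, 0.2272]
eef_rot: [179.8, 0.1, -87.1]
contact_force: [1.1, 0.9, -2.9]
gripper_width: 0.0271
gripper_force: 45.0
```

Request:
drive_effector:
  moves: [0.003, -0.003, 0, 0, 0, -1.5, 0.006, -0.006, 0, 0, 0, -2.5, 0.006, -0.006, 0, 0, 0, -2.7]

```text
time_s: 15.77
tcp_pos: [0.4663, -0.3806, 0.2281]
eef_rot: [179.9, 0.1, -84.7]
contact_force: [0.4, -1.1, -2.2]
gripper_width: 0.0271
gripper_force: 45.0
```

```bash
python3 - <<'E'
from h import *
c=snap('scene','s4');t=snap('top','t4')
o=np.zeros((600,800,3),np.uint8)
o[:300,:400]=cv2.resize(c['frame'][190:310,200:360],(400,300),interpolation=2);o[300:,:400]=cv2.resize(t['frame'][160:310,240:440],(400,300),interpolation=2)
o[:300,400:]=cv2.resize(c['frame'],(400,300))
o[300:,400:]=cv2.resize(load('wrist0')['frame'] if 0 else snap('wrist','w4')['frame'],(400,300))
cv2.imwrite('pics/z4.png',o[:,:,::-1])
print(rel(*grip((.4598,-.3844,.25),50)))
print(rel(*grip((.4598,-.3844,.25),0)))
E
```

```text
[ 3.90000e-03 -6.40000e-03 -9.00000e-03  5.00533e+01  4.42000e-02
 -1.90000e-02]
[ 0.0039  0.0073 -0.0026  0.0533  0.0466  0.0014]
```

View pics/z4.png

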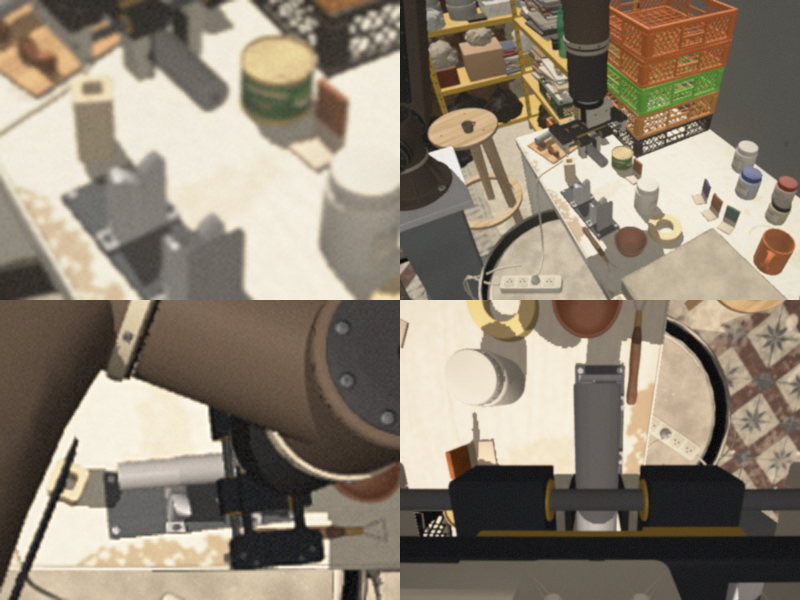

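Held spindle is parallel above the stand, flatted end at the open end; no flat visible yet from above (consistent with it facing down). Next, tilt 50° in the air.

Request:
drive_effector:
  moves: [0.002, 0.004, -0.003, 5, 0, 0, 0.004, 0.004, -0.003, 12, 0, 0, 0.004, 0.002, -0.003, 19, 0, 0, 0.004, 0, -0.004, 26, 0, 0, 0.004, -0.002, -0.005, 33, 0, 0, 0.004, -0.004, -0.007, 40, 0, 0, 0.004, -0.0055, -0.008, 46, 0, 0, 0.004, -0.0064, -0.009, 50, 0, 0, 0.004, -0.0064, -0.009, 50, 0, 0, 0.004, -0.0064, -0.009, 50, 0, 0]

```text
time_s: 16.75
tcp_pos: [0.4718, -0.385, 0.2386]
eef_rot: [-130.2, 0.1, -84.9]
contact_force: [-0.5, 0.3, -2.6]
gripper_width: 0.0272
gripper_force: 45.0
```

```bash
python3 - <<'E'
from h import *
for z in (.13,.0918): print(rel(*grip((.4598,-.3844,z),50)))
c=snap('scene','s5');cv2.imwrite('pics/s5.png',cv2.resize(c['frame'][170:290,200:360],(800,600),interpolation=2)[:,:,::-1])
E
```

```text
[-0.0015  0.0906  0.0787  0.1631 -0.0808 -0.1917]
[-0.0015  0.1198  0.1034  0.1631 -0.0808 -0.1917]
```

View pics/s5.png

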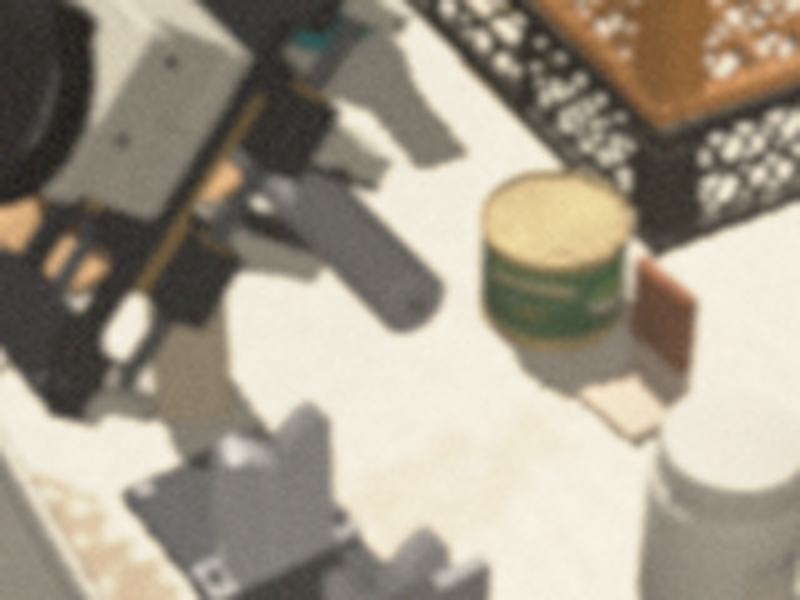

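The body now leans toward the robot, with the spindle's plain end at (410,300) free above the stand. Lower it into the Vs.

Request:
drive_effector:
  moves: [-0.001, 0.01, 0.009, 0, 0, 0, -0.0015, 0.03, 0.026, 0, 0, 0, -0.0015, 0.055, 0.0475, 0, 0, 0, -0.0015, 0.075, 0.065, 0, 0, 0, -0.0015, 0.0906, 0.0787, 0, 0, 0, -0.0015, 0.1, 0.0865, 0, 0, 0, -0.0015, 0.108, 0.0933, 0, 0, 0, -0.0015, 0.114, 0.0984, 0, 0, 0, -0.0015, 0.1165, 0.1006, 0, 0, 0, -0.0015, 0.1165, 0.1006, 0, 0, 0]

```text
time_s: 17.63
tcp_pos: [0.476, -0.3814, 0.0849]
eef_rot: [-130.1, 0.0, -84.6]
contact_force: [-1.2, -0.1, -2.8]
gripper_width: 0.0266
gripper_force: 45.0
```

```bash
python3 - <<'E'
from h import *
print(rel(*grip((.4598,-.3844,.0918),50)))
E
```

```text
[0.0015 0.0053 0.0008 0.083  0.1361 0.0688]
```

Request:
drive_effector:
  moves: [0.001, 0.003, 0, 0, 0, 0, 0.0015, 0.0053, 0.0008, 0, 0, 0, 0.0015, 0.0053, 0.0008, 0, 0, 0, 0.0015, 0.0053, 0.0008, 0, 0, 0]

```text
time_s: 17.97
tcp_pos: [0.4735, -0.3842, 0.082]
eef_rot: [-129.9, -0.1, -84.7]
contact_force: [1.6, 2.2, 1.6]
gripper_width: 0.0272
gripper_force: 45.0
```

```bash
python3 - <<'E'
from h import *
print(rel(*grip((.4598,-.3844,.0918),50)))
E
```

```text
[-0.0011  0.0013  0.001  -0.085  -0.01    0.0673]
```

Request:
drive_effector:
  moves: [0, 0, 0, 0, 0, 0, 0, 0, 0, 0, 0, 0, 0, 0, 0, 0, 0, 0, 0, 0, 0, 0, 0, 0]
  finger_gap: 0.05

```text
time_s: 18.3
tcp_pos: [0.4727, -0.3843, 0.0809]
eef_rot: [-130.0, -0.0, -84.7]
contact_force: [-0.1, 0.3, -0.2]
gripper_width: 0.0468
gripper_force: 0.0
```

Request:
drive_effector:
  moves: [0, 0.0022, -0.0001, -7, 0, 0, 0, 0.0043, -0.0005, -14, 0, 0, 0, 0.0064, -0.0012, -21, 0, 0, 0, 0.0084, -0.0021, -28, 0, 0, 0, 0.0102, -0.0032, -35, 0, 0, 0, 0.0119, -0.0046, -42, 0, 0, 0, 0.0136, -0.0064, -50, 0, 0, 0, 0.0136, -0.0064, -50, 0, 0, 0, 0.0136, -0.0064, -50, 0, 0]

```text
time_s: 19.05
tcp_pos: [0.4606, -0.3856, 0.0759]
eef_rot: [179.7, -0.2, -84.6]
contact_force: [-0.1, -0.3, 0.4]
gripper_width: 0.05
gripper_force: 0.0
```

```bash
python3 - <<'E'
from h import *
print(rel(*grip((.4598,-.3844,.0918),0)))
for n in ('top','scene'):
    c=snap(n,n+'6');P=cloud(c)
    Q=P.reshape(-1,3);Q=Q[np.isfinite(Q[:,0])];th=np.radians(-84.7);d=np.array([np.cos(th),np.sin(th)]);nn=np.array([-d[1],d[0]])
    q=Q[:,:2]-[.4595,-.3815];a=q@d;b=q@nn
    for lo in np.arange(-.13,.09,.015):
        k=(a>lo)&(a<lo+.015)&(abs(b)<.016)&(Q[:,2]>.08)&(Q[:,2]<.112)
        if k.sum()>5: print(n,'y',round(-lo-.0135,3),k.sum(),Q[k,2].max().round(4),np.percentile(b[k],[2,98]).round(4))
E
```

```text
[-0.0013  0.0007  0.0019  0.3027 -0.2331  0.0981]
top y 0.102 76 0.1082 [-0.0119  0.0114]
top y 0.087 77 0.1078 [-0.0125  0.0116]
top y 0.072 77 0.1068 [-0.0124  0.0105]
top y 0.057 83 0.1086 [-0.0118  0.0129]
top y 0.042 93 0.1072 [-0.0141  0.0131]
top y 0.027 101 0.1107 [-0.015   0.0144]
top y 0.012 37 0.1065 [-0.0125  0.0129]
scene y 0.102 37 0.1061 [-0.0132  0.0031]
scene y 0.087 6 0.1059 [-0.0092 -0.0004]
scene y 0.012 6 0.1031 [0.0056 0.0109]
scene y -0.003 25 0.1064 [-0.0127  0.0141]
scene y -0.019 74 0.1069 [-0.0125  0.0113]
scene y -0.033 77 0.1072 [-0.0127  0.0114]
scene y -0.048 88 0.1061 [-0.0139  0.0125]
scene y -0.063 94 0.1064 [-0.0155  0.0105]
scene y -0.078 76 0.1066 [-0.0126  0.0109]
scene y -0.093 145 0.1054 [-0.0157  0.0153]
```

```bash
cat >> h.py <<'E'
def xsec(c,ylo,yhi,prt=True):
    Q=cloud(c).reshape(-1,3);Q=Q[np.isfinite(Q[:,0])];th=np.radians(-84.7);d=np.array([np.cos(th),np.sin(th)]);nn=np.array([-d[1],d[0]])
    q=Q[:,:2]-[.4595,-.3815];y=-(q@d)-.006;b=q@nn
    k=(y>ylo)&(y<yhi)&(abs(b)<.02)&(Q[:,2]>.075)&(Q[:,2]<.115)
    if prt: print([(round(float(x)*1e3,1),round(float(np.median(Q[k&(abs(b-x)<.001),2]))*1 if 0 else float(np.median(Q[k&(abs(b-x)<.001),2])).__round__(4)) for x in np.arange(-.016,.017,.002) if (k&(abs(b-x)<.001)).sum()>2])
    return b[k],Q[k,2]
E
python3 - <<'E'
from h import *
c=load('top6');xsec(c,.062,.104);xsec(c,.015,.025);xsec(c,.045,.05)
E
```

```text
Traceback (most recent call last):
  File "h.py", line 49
    if prt: print([(round(float(x)*1e3,1),round(float(np.median(Q[k&(abs(b-x)<.001),2]))*1 if 0 else float(np.median(Q[k&(abs(b-x)<.001),2])).__round__(4)) for x in np.arange(-.016,.017,.002) if (k&(abs(b-x)<.001)).sum()>2])
                                                                                                                                                                                                                              ^
SyntaxError: closing parenthesis ']' does not match opening parenthesis '('
```

```bash
python3 - <<'E'
L=open('h.py').read().split('\n')
for i,l in enumerate(L):
    if l.startswith('    if prt'): L[i]="    for x in np.arange(-.016,.017,.002):\n        s=k&(abs(b-x)<.001)\n        if prt and s.sum()>2: print('%d:%.1f'%(round(x*1e3),1e3*np.median(Q[s,2])),end=' ')\n    print()"
open('h.py','w').write('\n'.join(L))
E
python3 - <<'E'
from h import *
c=load('top6');xsec(c,.062,.104);xsec(c,.015,.025);xsec(c,.045,.05)
E
```

```text
-12:94.1 -10:98.8 -8:101.0 -6:102.8 -4:102.9 -2:104.8 0:104.4 2:105.3 4:102.9 6:99.1 8:93.7 10:88.6 12:84.2 
-12:93.6 -10:98.3 -8:100.7 -6:101.4 -4:103.8 -2:103.3 0:105.7 2:104.5 4:105.3 6:102.2 8:103.8 10:101.3 14:94.8 
-10:97.5 -6:100.1 -2:101.6 0:104.1 2:105.4 14:95.6
```

The cross-section is clear: the flat's normal is now about 67° from up, toward +x (originally about 117°). I'll regrip at −15° lean and rotate about 67°.

```bash
python3 - <<'E'
from h import *
print(rel(*grip((.4598,-.3844,.0918),-15)))
E
```

```text
[-4.00000e-04  6.50000e-03 -6.00000e-04 -1.47854e+01 -9.10000e-02
  2.32800e-01]
```

Request:
drive_effector:
  moves: [0, 0.002, 0, -4, 0, 0, 0, 0.004, 0, -10, 0, 0, -0.0004, 0.0065, -0.0006, -14.8, 0, 0.2, -0.0004, 0.0065, -0.0006, -14.8, 0, 0.2, -0.0004, 0.0065, -0.0006, -14.8, 0, 0.2]

```text
time_s: 19.57
tcp_pos: [0.4529, -0.385, 0.0738]
eef_rot: [165.2, 0.1, -84.9]
contact_force: [0.1, 0.9, -0.2]
gripper_width: 0.0497
gripper_force: 0.0
```

Request:
drive_effector:
  moves: [0, 0, 0, 0, 0, 0, 0, 0, 0, 0, 0, 0, 0, 0, 0, 0, 0, 0, 0, 0, 0, 0, 0, 0, 0, 0, 0, 0, 0, 0, 0, 0, 0, 0, 0, 0, 0, 0, 0, 0, 0, 0]
  finger_gap: 0.02
  grip_n: 45

```text
time_s: 20.15
tcp_pos: [0.4563, -0.3857, 0.0764]
eef_rot: [165.7, -0.1, -84.8]
contact_force: [8.6, 3.0, 1.0]
gripper_width: 0.027
gripper_force: 45.0
```

```bash
python3 - <<'E'
from h import *
print(rel(*grip((.4598,-.3844,.0958),-15)));print(rel(*grip((.4598,-.3844,.0958),52)))
E
```

```text
[-0.001   0.0015 -0.0019 -0.6731 -0.1064 -0.1729]
[-1.00000e-03 -1.50000e-02 -1.26000e-02  6.63268e+01 -1.94900e-01
 -9.05000e-02]
```

Request:
drive_effector:
  moves: [0, 0.001, -0.003, 0, 0, 0, 0, 0.0015, -0.006, 0, 0, 0, 0, 0, -0.007, 6, 0, 0, 0, -0.002, -0.0075, 13, 0, 0, 0, -0.004, -0.008, 20, 0, 0, 0, -0.006, -0.009, 27, 0, 0, 0, -0.008, -0.01, 34, 0, 0, 0, -0.01, -0.011, 41, 0, 0, 0, -0.012, -0.0125, 48, 0, 0, 0, -0.014, -0.014, 55, 0, 0, 0, -0.0155, -0.0155, 62, 0, 0, 0, -0.016, -0.0165, 66.5, 0, 0]

```text
time_s: 21.15
tcp_pos: [0.4704, -0.3819, 0.086]
eef_rot: [-135.3, 0.4, -84.6]
contact_force: [-1.3, 1.9, -5.7]
gripper_width: 0.0269
gripper_force: 45.0
```

Request:
drive_effector:
  moves: [0, 0, 0, 0, 0, 0, 0, 0, 0, 0, 0, 0]

```text
time_s: 21.32
tcp_pos: [0.4688, -0.3821, 0.0845]
eef_rot: [-135.6, 0.8, -84.9]
contact_force: [3.5, 2.1, -1.5]
gripper_width: 0.0268
gripper_force: 45.0
```

```bash
python3 - <<'E'
from h import *
print(rel(*grip((.4600,-.3857,.0918),52)))
c=snap('top','t7');xsec(c,.062,.104);xsec(c,.015,.025)
E
```

```text
[ 2.8000e-03 -1.0000e-03  6.1000e-03  7.5809e+00  3.8040e-01 -6.7140e-01]
-16:101.5 -14:104.6 -12:103.8 -10:104.8 -8:103.9 -6:103.4 -4:103.8 -2:103.7 0:104.5 2:102.7 4:102.5 6:102.5 8:102.3 10:101.1 
-10:107.6 0:109.6 2:109.3 4:108.4 6:107.3 8:103.4
```

```bash
python3 - <<'E'
from plant import r, imaging, status
s=status.get_state()
for k in ('joints','qd','joint_torque','contact_force','moment','tcp_pos','eef_rot'): print(k,[round(float(x),2) for x in s[k]])
E
```

```text
joints [-51.38, 17.9, -19.98, -60.51, -42.5, 99.6]
qd [1.72, -0.32, -0.12, 1.72, 1.48, -0.74]
joint_torque [-2.18, -47.61, 22.07, 1.28, -0.31, 0.22]
contact_force [2.05, 0.61, -2.59]
moment [-0.19, 2.27, 0.2]
tcp_pos [0.47, -0.38, 0.08]
eef_rot [-135.67, 0.68, -84.79]
```

Just lag from joint speed limits. Fit the flat's present angle, then finish the turn.

```bash
cat >> h.py <<'E'
def flat(c,bl=.009,ylo=.062,yhi=.103):
    b,z=xsec(c,ylo,yhi,False);k=(abs(b)<bl)
    for _ in range(3):
        p=np.polyfit(b[k],z[k],1);k=(abs(b)<bl)&(abs(z-np.polyval(p,b))<.003)
    return np.degrees(np.arctan(p[0])),p[1],k.sum()
E
python3 - <<'E'
from h import *
for bl in (.007,.009,.011): print('deg (neg = normal leans +x)',flat(load('t7'),bl))
c=snap('top','t8');print(flat(c))
c=snap('scene','s8');print('scene',flat(c))
print(rel(*grip((.4600,-.3857,.0958),52)))
E
```

```text
deg (neg = normal leans +x) (np.float64(-5.997317446660667), np.float64(0.1030055295539238), np.int64(110))

deg (neg = normal leans +x) (np.float64(-5.895898861479239), np.float64(0.10306401981471713), np.int64(142))

deg (neg = normal leans +x) (np.float64(-7.520777851924393), np.float64(0.1030640806581098), np.int64(169))

(np.float64(-8.690890741655323), np.float64(0.10281598961311789), np.int64(148))
Traceback (most recent call last):
  File "h.py", line 57, in flat
    p=np.polyfit(b[k],z[k],1);k=(abs(b)<bl)&(abs(z-np.polyval(p,b))<.003)
TypeError: expected non-empty vector for x
```

```bash
python3 - <<'E'
from h import *
for z in (.0968,.0926): print(rel(*grip((.4600,-.3857,z),51.5)))
E
```

```text
[ 3.000e-03 -4.300e-03  2.000e-03  7.245e+00  3.909e-01 -4.117e-01]
[ 3.000e-03 -1.300e-03  5.000e-03  7.245e+00  3.909e-01 -4.117e-01]
```

Request:
drive_effector:
  moves: [0.001, -0.002, 0.001, 3, 0, 0, 0.002, -0.0043, 0.002, 7.2, 0.4, -0.4, 0.002, -0.0043, 0.002, 7.2, 0.4, -0.4, 0.002, -0.0043, 0.002, 7.2, 0.4, -0.4, 0.0025, -0.003, 0.0035, 7.2, 0.4, -0.4, 0.0025, -0.0015, 0.005, 7.2, 0.4, -0.4, 0.0025, -0.0015, 0.005, 7.2, 0.4, -0.4, 0.0025, -0.0015, 0.005, 7.2, 0.4, -0.4]

```text
time_s: 22.13
tcp_pos: [0.4751, -0.383, 0.0818]
eef_rot: [-128.5, -0.0, -84.6]
contact_force: [-0.7, 0.0, -3.3]
gripper_width: 0.0268
gripper_force: 45.0
```

```bash
python3 - <<'E'
from h import *
for i in range(3): print(flat(snap('top','t9')))
print(rel(*grip((.4600,-.3857,.0918),51.5)))
E
```

```text

(np.float64(4.035542337058563), np.float64(0.09797447125550487), np.int64(147))

(np.float64(5.4724186715270156), np.float64(0.0983888053166101), np.int64(139))

(np.float64(1.632975585940661), np.float64(0.09779028740138371), np.int64(142))
[ 0.0011  0.0017 -0.0003 -0.0234  0.0643  0.0554]
```

Request:
drive_effector:
  moves: [0.001, 0.0007, 0.0006, 0, 0, 0, 0.001, 0.0015, 0.001, 0, 0, 0, 0.001, 0.0015, 0.001, 0, 0, 0]

```text
time_s: 22.53
tcp_pos: [0.4751, -0.3839, 0.0812]
eef_rot: [-128.3, 0.0, -84.6]
contact_force: [-3.9, 4.0, 7.5]
gripper_width: 0.0269
gripper_force: 45.0
```

Request:
drive_effector:
  moves: [0, 0, 0, 0, 0, 0, 0, 0, 0, 0, 0, 0, 0, 0, 0, 0, 0, 0, 0, 0, 0, 0, 0, 0]
  finger_gap: 0.05

```text
time_s: 22.87
tcp_pos: [0.4748, -0.3847, 0.08]
eef_rot: [-128.5, -0.0, -84.7]
contact_force: [-0.6, -0.9, 0.0]
gripper_width: 0.0471
gripper_force: 0.0
```

```bash
python3 - <<'E'
from h import *
f=[];Z=[];B=[]
for i in range(8):
    c=snap('top','t10');f.append(flat(c)[0])
print(np.round(f,1),np.mean(f)); xsec(c,.062,.103);xsec(c,.015,.025)
E
```

```text








[ 2.6  3.9  3.   5.2  1.5 -0.3  2.3  0.9] 2.368038137068511
-12:93.3 -10:97.6 -8:97.7 -6:98.4 -4:98.0 -2:97.3 0:97.0 2:98.5 4:98.0 6:98.0 8:98.2 10:98.7 12:97.8 14:96.7 
-12:92.4 -10:98.2 -8:102.0 -6:99.5 -4:102.7 -2:103.2 0:103.4 2:103.8 4:103.8 6:102.7 8:101.9 10:101.2 12:100.4
```

Looks about 2° off by the top camera (noisy). Retract and check with the wrist camera from closer.

Request:
drive_effector:
  moves: [0, 0, -0.015, 0, 0, 0, 0, 0, -0.04, 0, 0, 0, 0, 0, -0.07, 0, 0, 0, 0, 0, -0.1, 0, 0, 0, 0, -0.02, -0.12, 0, 0, 0, 0, -0.05, -0.13, 0, 0, 0, 0, -0.08, -0.13, 0, 0, 0, 0, -0.1, -0.13, 0, 0, 0, 0, -0.1, -0.13, 0, 0, 0]
  finger_gap: 0.06

```text
time_s: 24.02
tcp_pos: [0.437, -0.3891, 0.2444]
eef_rot: [-128.3, -0.4, -84.6]
contact_force: [-0.7, -0.3, 1.3]
gripper_width: 0.0602
gripper_force: 0.0
```

```bash
python3 - <<'E'
from h import *
print(rel((.46,-.25,.27),(180,0,-84.7)))
E
```

```text
[-1.36100e-01 -4.31000e-02  1.18000e-02 -5.17318e+01 -3.16400e-01
  2.51300e-01]
```

Request:
drive_effector:
  moves: [-0.01, -0.005, 0, -5, 0, 0, -0.03, -0.01, 0.002, -12, 0, 0, -0.05, -0.015, 0.004, -19, 0, 0, -0.07, -0.02, 0.006, -26, 0, 0, -0.09, -0.026, 0.008, -33, 0, 0, -0.11, -0.033, 0.01, -40, 0, 0, -0.125, -0.039, 0.011, -47, 0, 0, -0.136, -0.043, 0.012, -51.7, -0.3, 0.2, -0.136, -0.043, 0.012, -51.7, -0.3, 0.2, -0.136, -0.043, 0.012, -51.7, -0.3, 0.2]

```text
time_s: 24.85
tcp_pos: [0.4604, -0.2486, 0.2644]
eef_rot: [179.3, 0.3, -84.5]
contact_force: [1.2, -0.0, -0.4]
gripper_width: 0.0597
gripper_force: 0.0
```

```bash
python3 - <<'E'
from h import *
f=[]
for i in range(6):
    c=snap('wrist','w11');f.append(flat(c)[:2])
print(np.round(f,4),np.mean(f,0)); xsec(c,.062,.103);xsec(c,-.04,.02)
Q=cloud(c).reshape(-1,3);Q=Q[np.isfinite(Q[:,0])]
k=(abs(Q[:,2])<.006)&(Q[:,0]>.42)&(Q[:,0]<.62)&(abs(Q[:,1]+.3)<.15)
A=np.c_[Q[k,:2],np.ones(k.sum())];print('table',np.linalg.lstsq(A,Q[k,2],rcond=None)[0],k.sum())
cv2.imwrite('pics/w11.png',c['frame'][:,:,::-1])
# bar ends along y
th=np.radians(-84.7);d=np.array([np.cos(th),np.sin(th)]);nn=np.array([-d[1],d[0]]);q=Q[:,:2]-[.4595,-.3815];y=-(q@d)-.006;b=q@nn
k=(abs(b)<.008)&(Q[:,2]>.09)&(Q[:,2]<.112);print(np.histogram(y[k],bins=np.arange(-.1,.12,.004))[0],y[k].min(),y[k].max())
E
```

```text






[[2.1658 0.0986]
 [1.8094 0.0985]
 [2.2019 0.0986]
 [2.1094 0.0986]
 [1.9123 0.0985]
 [1.9855 0.0985]] [2.03070975 0.09854074]
-12:97.2 -10:98.3 -8:98.2 -6:98.4 -4:98.3 -2:98.3 0:98.4 2:98.5 4:98.7 6:98.6 8:98.9 10:99.0 12:99.1 14:95.8 
-14:92.0 -12:95.8 -10:100.0 -8:101.9 -6:103.7 -4:104.2 -2:105.0 0:105.4 2:105.2 4:104.8 6:104.3 8:103.4 10:101.8 12:100.0 14:95.8 
table [-0.00128943 -0.00014229  0.00051674] 26081
[ 0  0  0  0  0  0  0  0  0  0  0  0 52 94 89 90 93 92 89 88 86 89 86 86
 83 77 83 83 73 82 81 72 85 68 84 67 84 68 67 80 64 64 63 73 71 64 64 63
 63 64 64 48  0  0] -0.05071019739206834 0.10672173699869153
```

View pics/w11.png

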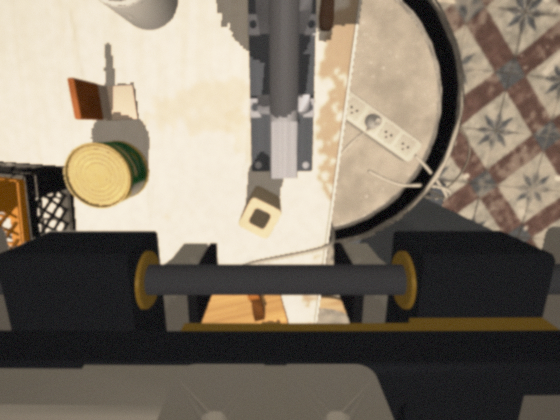

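The spindle lies in both Vs: round section from (285,0) to (285,115), bright flat from (285,115) to (284,178). The post at (260,217) is untouched. The flat measures +2.0° (leaning toward the robot) and the end gap is about 1 mm. There is plenty of time, so one small correction of 2°.

```bash
python3 - <<'E'
from h import *
for z in (.2,.0918): print(rel(*grip((.4608,-.3830,z),0)))
E
```

```text
[ 0.1332  0.0087  0.0824  0.0854  0.3605 -0.0957]
[ 0.1339  0.0085  0.1906  0.0854  0.3605 -0.0957]
```

Request:
drive_effector:
  moves: [0.015, 0.002, 0, 0, 0, 0, 0.045, 0.004, 0, 0, 0, 0, 0.08, 0.006, 0.01, 0, 0, 0, 0.11, 0.008, 0.02, 0, 0.3, 0, 0.132, 0.0085, 0.05, 0, 0.3, 0, 0.134, 0.0085, 0.08, 0, 0.3, 0, 0.134, 0.0085, 0.11, 0, 0.3, 0, 0.134, 0.0085, 0.14, 0, 0.3, 0, 0.134, 0.0085, 0.165, 0, 0.3, 0, 0.134, 0.0085, 0.18, 0, 0.3, 0, 0.134, 0.0085, 0.188, 0, 0.3, 0, 0.134, 0.0085, 0.19, 0, 0.3, 0]
  finger_gap: 0.05

```text
time_s: 26.15
tcp_pos: [0.4604, -0.3828, 0.0736]
eef_rot: [179.8, 0.1, -84.8]
contact_force: [-0.2, 0.9, 0.3]
gripper_width: 0.0498
gripper_force: 0.0
```

Request:
drive_effector:
  moves: [0, 0, 0, 0, 0, 0, 0, 0, 0, 0, 0, 0]

```text
time_s: 26.32
tcp_pos: [0.4624, -0.3832, 0.0759]
eef_rot: [179.9, -0.0, -84.7]
contact_force: [-0.4, 0.4, 0.1]
gripper_width: 0.0501
gripper_force: 0.0
```

```bash
python3 - <<'E'
from h import *
print(rel(*grip((.4608,-.3830,.0918),0)))
E
```

```text
[-0.0003  0.0016  0.0019  0.0519 -0.0201 -0.0182]
```

Request:
drive_effector:
  moves: [0, 0.0016, 0.0015, 0, 0, 0, 0, 0.0016, 0.0015, 0, 0, 0, 0, 0.0016, 0.0015, 0, 0, 0, 0, 0.0016, 0.0015, 0, 0, 0, 0, 0.0016, 0.0015, 0, 0, 0, 0, 0.0016, 0.0015, 0, 0, 0, 0, 0.0016, 0.0015, 0, 0, 0, 0, 0.0016, 0.0015, 0, 0, 0]
  finger_gap: 0.022
  grip_n: 25

```text
time_s: 26.98
tcp_pos: [0.4613, -0.3829, 0.0735]
eef_rot: [179.9, -0.0, -84.7]
contact_force: [3.2, 1.7, 4.1]
gripper_width: 0.0277
gripper_force: 25.0
```

Request:
drive_effector:
  moves: [0, 0, -0.0015, 0, 0, 0, 0, 0.0003, -0.002, -1, 0, 0, 0, 0.0006, -0.002, -2, 0, 0, 0, 0.0006, -0.002, -2, 0, 0, 0, 0.0006, -0.001, -2, 0, 0, 0, 0.0006, 0, -2, 0, 0, 0, 0.0006, 0, -2, 0, 0, 0, 0.0006, 0, -2, 0, 0]

```text
time_s: 27.65
tcp_pos: [0.4604, -0.383, 0.0738]
eef_rot: [177.9, -0.0, -84.7]
contact_force: [3.6, 2.6, 5.8]
gripper_width: 0.0273
gripper_force: 25.0
```

Request:
drive_effector:
  moves: [0, 0, 0, 0, 0, 0, 0, 0, 0, 0, 0, 0, 0, 0, 0, 0, 0, 0, 0, 0, 0, 0, 0, 0, 0, 0, 0, 0, 0, 0]
  finger_gap: 0.055

```text
time_s: 28.07
tcp_pos: [0.459, -0.3826, 0.0725]
eef_rot: [177.8, 0.1, -84.7]
contact_force: [-0.0, -1.3, -0.9]
gripper_width: 0.0527
gripper_force: 0.0
```

Request:
drive_effector:
  moves: [0, 0, -0.01, 0, 0, 0, 0, 0, -0.03, 0, 0, 0, 0, 0, -0.06, 0, 0, 0, 0, 0, -0.1, 0, 0, 0, -0.02, 0, -0.13, 0, 0, 0, -0.05, 0, -0.16, 0, 0, 0, -0.085, 0, -0.18, 0, 0, 0, -0.115, 0, -0.185, 0, 0, 0, -0.133, -0.007, -0.19, 0, 0, 0, -0.133, -0.007, -0.19, 0, 0, 0, -0.133, -0.007, -0.19, 0, 0, 0]

```text
time_s: 28.98
tcp_pos: [0.4618, -0.2484, 0.264]
eef_rot: [177.9, 0.0, -84.6]
contact_force: [0.4, 0.4, 0.4]
gripper_width: 0.0554
gripper_force: 0.0
```

```bash
python3 - <<'E'
from h import *
f=[flat(snap('wrist','w12'))[:2] for i in range(5)]
print(np.mean(f,0));c=load('w12');xsec(c,.062,.103);xsec(c,-.04,.02);xsec(c,-.045,-.01);xsec(c,.045,.05)
Q=cloud(c).reshape(-1,3);Q=Q[np.isfinite(Q[:,0])]
th=np.radians(-84.7);d=np.array([np.cos(th),np.sin(th)]);nn=np.array([-d[1],d[0]]);q=Q[:,:2]-[.4595,-.3815];y=-(q@d)-.006;b=q@nn
k=(abs(b)<.008)&(Q[:,2]>.09)&(Q[:,2]<.112);print(y[k].min(),y[k].max())
E
```

```text





[-0.83428068  0.09860271]
-14:93.5 -12:97.5 -10:98.9 -8:98.8 -6:98.9 -4:98.5 -2:98.6 0:98.5 2:98.6 4:98.5 6:98.7 8:98.5 10:98.5 12:98.5 14:96.1 
-14:93.0 -12:96.0 -10:100.4 -8:102.0 -6:103.5 -4:104.5 -2:104.6 0:105.4 2:105.3 4:104.8 6:104.4 8:103.4 10:101.6 12:100.0 14:96.1 
-12:96.1 -10:100.2 -8:102.1 -6:103.6 -4:104.5 -2:104.8 0:105.3 2:105.2 4:104.8 6:104.4 8:103.4 10:101.5 12:100.0 14:95.9 
-12:96.5 -10:100.4 -8:102.2 -6:102.9 -4:104.5 -2:104.8 0:105.5 2:105.4 4:104.8 6:104.4 8:103.6 10:101.3 12:99.0 14:94.3 
-0.05135855031053195 0.10624728293675834
```

The flat is within 1° of up and the plain end is at the plate. Last check of the plain bar from the top camera, then hand in.

```bash
python3 - <<'E'
from h import *
from plant import r, imaging, status
c=snap('top','t13');m,dd,L,S,a,b=bar(cloud(c),(.43,-.015),(.563,.030),.036,.056,w=.02)
print(m,np.degrees(np.arctan2(dd[1],dd[0])),L,np.percentile(S[:,2],95),status.get_state()['contact_force'])
d=np.abs(c['frame'].astype(int)-load('top0')['frame']).sum(2)
for n,(u,v) in dict(tin=(286,172),tile=(321,172),jar=(375,185),spray=(150,150),post=(274,249)).items(): print(n,np.median(d[v-12:v+12,u-12:u+12]))
if abs(m[0]-.496)<.006 and abs(m[1]-.006)<.006: print(r.close_job())
E
```

```text
[0.49014771 0.00531326] 18.02566875304974 0.12908442977207746 0.048569625688431706 [ 1.23270563  0.04780838 -0.7138837 ]
tin 241.0
tile 235.0
jar 144.0
spray 131.0
post 144.0
the job is handed in; nothing more can be done
None
```

The job is handed in: the plain bar is in the tray's empty notches, and the spindle lies in both Vs with its plain end at the end plate and its flat within about 1° of straight up. One check did not work: the arm blocked the last top-camera comparison of the tin, tile, jar and spray, so I saw no sign they moved but did not confirm it.

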